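# Start the drying timers in order

### The arm

A 6-joint arm with a two-finger parallel gripper is mounted at the origin on the work surface. World frame = base frame: x ahead of the robot, y to its left, z up, the work surface at z = 0. Lengths are in m, angles in rad, forces in N, time in s.
With the tool pointing down it reaches from about 0.35 to 0.775 m from the base axis. Payload 7.3 kg.
Tool frame: the origin (TCP) lies at the very end of the fingers, on their centre line; the grasp point (between the pads) lies 19 mm behind it; x points along the fingers, y is the direction in which the jaws open and shut, and the axes are right-handed (so a half turn about x gives the same grasp; the last joint's range is limited). The gripper opens to 92 mm and grips with 3 to 60 N. Pads are 19 mm wide; open, the fingers measure 130 mm over their backs; the gripper's body (75 mm by 190 mm) begins 47 mm behind the grasp point.
Start: joints at [-0.146, 0.342, 1.524, -0, 1.275, -0.146], TCP at [0.525, 0, 0.227] pointing down, gripper open.
Joint ranges: [-2.53, 2.53], [-0.77, 2.02], [0.04, 2.7], [-1, 4.14], [0.28, 2.66], [-3.11, 3.11]. Speed limits (rad/s): [2.57, 2.57, 3.14, 3.14, 3.14, 3.14].

### API

Orientations are given as [roll, pitch, yaw] about the fixed x, y, z axes, in that order (R = Rz(yaw) Ry(pitch) Rx(roll)).
In Python, from cell import robot gives the robot as it stands.
- The arm moves only by the tool play_rows, never from a script. Its argument "moves" is a list that holds one entry, the list of rows, each a list of 5 numbers: the shift along the tool's x, y, z in m, then the turn about the tool's x in degrees, then the opening, from -1 (shut) to 1 (fully open), so that 0 is half open. A call has exactly 10 rows; each row shifts and turns the pose as measured when the row begins, along the tool's axes as they then stand; what a row does not reach is not made up. A row lasts 1/10 s, in which the tool goes at most 50 mm and 8.59 degrees, less where a joint would pass 70% of its speed; a pose out of reach is approached as far as the arm can. A call with a gripper value outside its range is refused whole. The fingers move at their own pace and stop on an object; "grip_force" is the grip in N (left out, the last holds). Time passes only in rows, so rows that do not move let the fingers close, or fill a call up. It gives the time, the measured TCP pose, the force and the opening at its end, in the units of the state.
- robot.observe(): the state, without advancing time (a new reading comes with each control period).
- robot.read_camera(name): name is "scene" or "side" or "wrist"; returns the picture (480x640x3 uint8, red, green, blue); there is no depth.
- robot.get_calibration(name): a dict with "mtx" (3x3 intrinsics, pixels), "view" (4x4, takes a point from world to camera coordinates). Camera axes: x right, y up, looking along -z (the intrinsics and any distortion apply to the point x, -y, -z); pixel columns grow to the right and rows downward; lengths in m; the calibration is good to about 2 mm. A picture is of the moment at which its call begins: read the wrist's pose just before it. get_calibration takes no time and is no camera call; for the wrist camera it gives the pose at the moment of the call.
- robot.hand_in(): hands the job in, once; it reports no verdict.
Trained networks look in the newest picture that a camera, given by its name, has taken for a name from the list of things; names that differ only in an ending like _2 or _b are one class to them, and where a whole thing is asked for, a point or a joint stands for the part that bears it (a point fixed in the world has none). Each returns a list of dicts, best first, with "score" (0 to 1); they miss things now and then, are a little off and sometimes report something else, mostly with a low value. They report only what shows in the picture. A call takes as long as a camera call. They do not tell look-alikes from the thing itself.
- robot.spot_in(camera, label): "point" ([column, row] in pixels, amid what is visible of it).
The state is a dict: "time": time; "qpos": joint angles; "qvel": joint speeds; "joint_efforts": joint torques, N m; "tool_pos": TCP position; "tool_rot": TCP orientation; "contact_force": force on the tool from outside, world axes, zero at the start; "torque": the same for the moment, N m; "opening": finger opening in m.
Only numpy, scipy, OpenCV 4.12 (cv2) and the standard library are available. Lean on these libraries where they do the work, as an engineer would, in place of code of your own. Each camera call takes 0.05 s, during which the arm holds its last target.

### The job

The ware on the board has just been put out to dry, so start its timers: with a fingertip press down the blue key, then the yellow key, then the green key, lightly but all the way, so that each stays down (the keys are soft-capped and need only a few newtons). Leave the red key up, do not pick up or shove any timer, do not disturb the cup, bowl or jar, and finish with the hand clear of everything.

Things in the scene. Friction and masses are not known exactly. Their poses are not given: they have to be found in the camera images.
- ware_board: Fixed plywood board lying flat on the table, 340 (its x) x 580 (its y) x 18 mm thick; the timers and ware stand on it. Origin at the centre of its underside, z up.
- blue_timer: Timer with the blue key (to be started): loose, 0.2 to 0.35 kg, round white case 64 mm across and 30 mm high with a small dark window on two sides, standing on the board on a rubber foot. Origin at the centre of its underside, z up.
- blue_key_top (a point): Centre of the flat top of the blue key, a round plunger 40 mm across with a soft sprung cap, rising from the middle of the case; the point moves with the cap. Untouched and with the key fully up it is 52 mm above the timer's underside (70 mm above the table); with the key down and released, 40 mm. The cap gives 1 mm per N of push on top of the key's own travel (at most 8 mm), and springs back when let go.
- blue_key (a joint): How far the blue key is pressed down, in m: 0 fully up (starts at 0 to 0.002), 0.012 at its stop; the give of the soft cap is not counted. No return spring: it resists with about 2.5 N of friction and stays where it is pushed.
- yellow_timer: Timer with the yellow key (to be started): loose, 0.2 to 0.35 kg, round white case 64 mm across and 30 mm high with a small dark window on two sides, standing on the board on a rubber foot. Origin at the centre of its underside, z up.
- yellow_key_top (a point): Centre of the flat top of the yellow key, a round plunger 40 mm across with a soft sprung cap, rising from the middle of the case; the point moves with the cap. Untouched and with the key fully up it is 52 mm above the timer's underside (70 mm above the table); with the key down and released, 40 mm. The cap gives 1 mm per N of push on top of the key's own travel (at most 8 mm), and springs back when let go.
- yellow_key (a joint): How far the yellow key is pressed down, in m: 0 fully up (starts at 0 to 0.002), 0.012 at its stop; the give of the soft cap is not counted. No return spring: it resists with about 2.5 N of friction and stays where it is pushed.
- green_timer: Timer with the green key (to be started): loose, 0.2 to 0.35 kg, round white case 64 mm across and 30 mm high with a small dark window on two sides, standing on the board on a rubber foot. Origin at the centre of its underside, z up.
- green_key_top (a point): Centre of the flat top of the green key, a round plunger 40 mm across with a soft sprung cap, rising from the middle of the case; the point moves with the cap. Untouched and with the key fully up it is 52 mm above the timer's underside (70 mm above the table); with the key down and released, 40 mm. The cap gives 1 mm per N of push on top of the key's own travel (at most 8 mm), and springs back when let go.
- green_key (a joint): How far the green key is pressed down, in m: 0 fully up (starts at 0 to 0.002), 0.012 at its stop; the give of the soft cap is not counted. No return spring: it resists with about 2.5 N of friction and stays where it is pushed.
- red_timer: Timer with the red key (to be left alone, key up): loose, 0.2 to 0.35 kg, round white case 64 mm across and 30 mm high with a small dark window on two sides, standing on the board on a rubber foot. Origin at the centre of its underside, z up.
- red_key_top (a point): Centre of the flat top of the red key, a round plunger 40 mm across with a soft sprung cap, rising from the middle of the case; the point moves with the cap. Untouched and with the key fully up it is 52 mm above the timer's underside (70 mm above the table); with the key down and released, 40 mm. The cap gives 1 mm per N of push on top of the key's own travel (at most 8 mm), and springs back when let go.
- red_key (a joint): How far the red key is pressed down, in m: 0 fully up (starts at 0 to 0.002), 0.012 at its stop; the give of the soft cap is not counted. No return spring: it resists with about 2.5 N of friction and stays where it is pushed.
- cup: Loose grey clay cup without handle, 72 mm across the rim, 70 mm high, about 0.2 kg. Origin at the centre of its underside.
- bowl: Loose buff bisque bowl, 90 mm across the rim, 45 mm high, about 0.25 kg. Origin at the centre of its underside.
- jar: Loose closed white glaze jar with paper band and grey cap, 60 mm across, 75 mm high, about 0.3 kg. Origin at the centre of its underside.
Things that resemble listed ones, but are neither listed nor needed, are in the scene too. Leave any purple look-alike of the blue_timer alone.

How it is judged:
By the outcome, as a careful person would: the job done as asked, in the order asked, and still so for the second after the job is handed in, with the robot touching nothing.
It also fails if it takes over 48 s, if anything falls off the work surface, if the arm or the gripper's body presses on something with over 40 N, if the wrist force passes 120 N, or if a joint passes its speed limit or range.

## Working session

There is one attempt and no reset: what is moved stays moved. The work goes in short steps, Python scripts to look and compute and a tool call to move; the robot and the scene stay as the last step left them, time stands still between calls to the robot, and variables do not carry over. Pictures are saved under pics/ and viewed, and the job is handed in when it is done.

Besides the shell and the picture viewer there is one more tool, called by a JSON object that holds its "op" and its "data", one argument or row to a line. play_rows: Moves the arm, as the interface text tells. Its arguments: {"type":"object","properties":{"moves":{"type":"array"},"grip_force":{"type":"number"}},"required":["moves"]}

```bash
mkdir -p pics; python3 - <<'E'
from cell import robot
import cv2
s=robot.observe();print({k:s[k] for k in('time','tool_pos','tool_rot','contact_force','opening')})
for c in('scene','side'):
    im=robot.read_camera(c);cv2.imwrite(f'pics/{c}0.png',im[:,:,::-1])
    K=robot.get_calibration(c);print(c,K)
    for n in('blue_key_top','yellow_key_top','green_key_top','red_key_top'):
        print(n,[(d['point'],round(d['score'],2)) for d in robot.spot_in(c,n)])
E
```

```text
{'time': 0.0, 'tool_pos': array([5.24598291e-01, 6.17531649e-05, 2.26032539e-01]), 'tool_rot': array([-1.68818445,  1.56923865,  3.02421546]), 'contact_force': array([ 0.37059122, -0.18298145, -0.98586695]), 'opening': 0.09221950806126622}
scene {'mtx': array([[591.00472383,   0.        , 330.96572658],
       [  0.        , 591.00472383, 237.28808468],
       [  0.        ,   0.        ,   1.        ]]), 'view': array([[-0.59060643,  0.80668291, -0.02113605,  0.37317524],
       [-0.55096436, -0.38397041,  0.74094871,  0.3258514 ],
       [ 0.58959504,  0.44925428,  0.67122893, -1.41000058],
       [ 0.        ,  0.        ,  0.        ,  1.        ]])}
blue_key_top [([339.3, 198.2], 0.89), ([225.8, 295.9], 0.73)]
yellow_key_top [([475.5, 235.8], 0.57), ([387.2, 260.3], 0.3)]
green_key_top [([411.5, 217.8], 0.67), ([338.5, 199.2], 0.53)]
red_key_top [([283.0, 167.1], 0.75)]
side {'mtx': array([[574.48170275,   0.        , 318.81527739],
       [  0.        , 574.48170275, 231.27065131],
       [  0.        ,   0.        ,   1.        ]]), 'view': array([[ 0.84992097, -0.52679404, -0.01106244, -0.54917468],
       [ 0.40050728,  0.63224463,  0.6632199 , -0.32721442],
       [-0.34238612, -0.56811509,  0.74834282, -0.94733335],
       [ 0.        ,  0.        ,  0.        ,  1.        ]])}
blue_key_top [([409.0, 226.7], 0.88), ([290.8, 274.7], 0.76)]
yellow_key_top []
green_key_top [([243.0, 235.4], 0.91), ([322.6, 337.5], 0.69)]
red_key_top [([320.6, 332.6], 0.64)]
```

View pics/scene0.png

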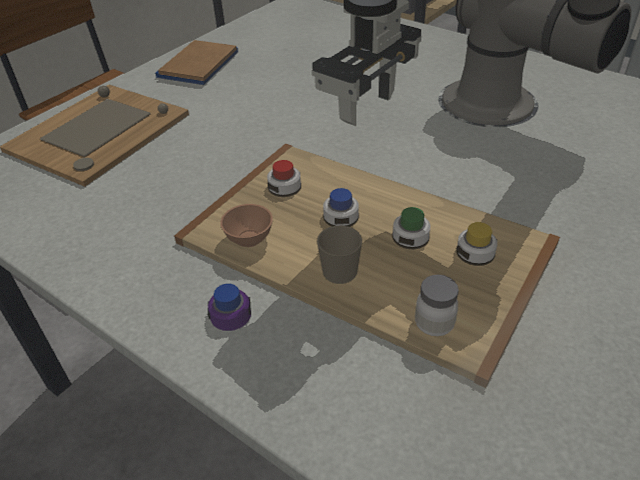

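View pics/side0.png

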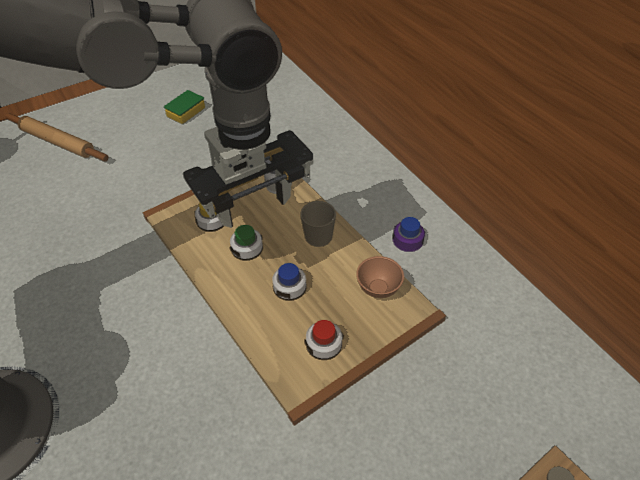

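The blue-key candidates are the white-cased timer on the board (scene 340,198 / side 289,273) and the purple-cased one off the board (scene 228,297 / side 409,227). The first fits the description. I'll confirm it in a crop and compute positions.

```bash
cat > h.py <<'E'
import numpy as np
def ray(K,p):
    m=K['mtx'];V=K['view'];d=np.array([(p[0]-m[0,2])/m[0,0],-(p[1]-m[1,2])/m[1,1],-1.])
    R=V[:3,:3];return -R.T@V[:3,3],R.T@d
def onz(K,p,z):
    c,d=ray(K,p);return c+d*(z-c[2])/d[2]
def proj(K,P):
    q=K['view'][:3,:3]@P+K['view'][:3,3];m=K['mtx'];return np.array([m[0,2]-m[0,0]*q[0]/q[2],m[1,2]+m[1,1]*q[1]/q[2]])
E
python3 - <<'E'
from cell import robot
from h import *
import cv2
hue={'blue':(110,130),'yellow':(18,32),'green':(45,85),'red':(0,6)}
box={'scene':{'blue':(340,200),'yellow':(480,235),'green':(411,218),'red':(283,168)},'side':{'blue':(289,274),'yellow':(208,214),'green':(245,236),'red':(323,332)}}
from scipy.optimize import least_squares
for n in hue:
    Ps={}
    for c in box:
        im=cv2.imread(f'pics/{c}0.png');hsv=cv2.cvtColor(im,cv2.COLOR_BGR2HSV)
        x,y=box[c][n];m=np.zeros((480,640),np.uint8);m[y-20:y+20,x-20:x+20]=1
        sel=(hsv[...,0]>=hue[n][0])&(hsv[...,0]<=hue[n][1])&(hsv[...,1]>(150 if n!='green' else 90))&(m>0)
        k,l,st,ce=cv2.connectedComponentsWithStats(sel.astype(np.uint8))
        i=1+st[1:,4].argmax();K=robot.get_calibration(c)
        Ps[c]=(K,ce[i]);print(n,c,ce[i].round(1),st[i],onz(K,ce[i],.062).round(4))
    f=lambda P:np.concatenate([proj(K,P)-p for K,p in Ps.values()])
    r=least_squares(f,[.5,0,.06]);print('  tri',r.x.round(4),r.fun.round(1))
a=cv2.imread('pics/scene0.png')[140:360,190:510]
cv2.imwrite('pics/crop0.png',cv2.resize(a,None,fx=2.5,fy=2.5))
s=robot.observe()
from scipy.spatial.transform import Rotation as R
print(R.from_euler('xyz',s['tool_rot']).as_matrix().round(3))
E
```

```text
blue scene [332.2 192. ] [331 190   4   5   5] [ 0.5607 -0.0477  0.062 ]
blue side [288.  270.8] [279 263  20  16 232] [ 0.5645 -0.0228  0.062 ]
  tri [ 0.5655 -0.0362  0.0726] [ 3.6 -1.1  3.8  1.1]
yellow scene [469.5 225.5] [469 225   2   2   2] [0.504 0.194 0.062]
yellow side [202.9 210.9] [199 203  10  14  58] [0.4932 0.2065 0.062 ]
  tri [0.4976 0.1966 0.0622] [ 3.2 -1.6  3.9  2. ]
green scene [419.4 210.8] [414 208  10   9  16] [0.5179 0.1064 0.062 ]
green side [244.6 234.8] [235 225  20  21 334] [0.5363 0.1016 0.062 ]
  tri [0.53   0.1061 0.0668] [-3.6  1.5 -4.1 -1.8]
red scene [282.5 165.5] [273 160  20  12 176] [ 0.5484 -0.1737  0.062 ]
red side [323.6 331.8] [313 320  22  25 447] [ 0.5506 -0.171   0.062 ]
  tri [ 0.5501 -0.172   0.0637] [ 0. -0.  0.  0.]
[[-0.  1.  0.]
 [-0.  0. -1.]
 [-1. -0.  0.]]
```

View pics/crop0.png

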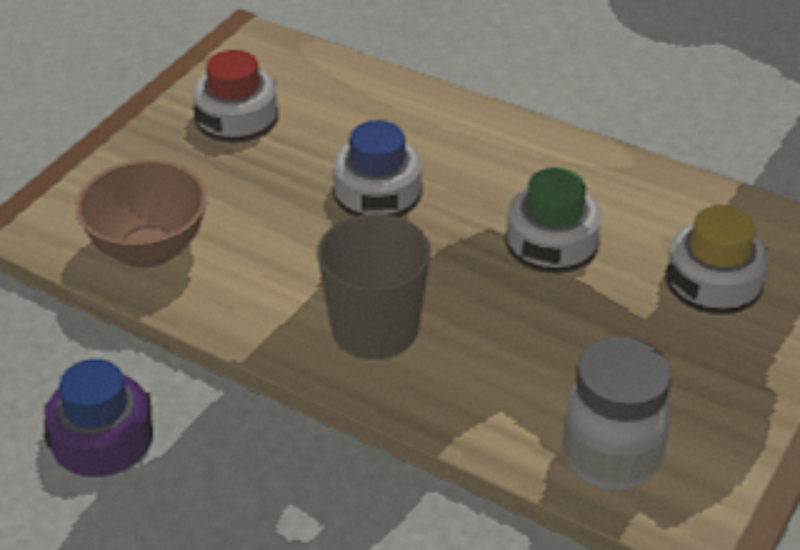

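The crop shows the blue key on a white case at scene (340,198), next to green (411,217) and yellow (479,232). The purple-cased look-alike is at (227,297), off the board. Next I'll refine the top centres with better masks, modelling the visible key as its cylinder.

```bash
cat > fit.py <<'E'
from h import *
import cv2
from scipy.optimize import minimize
def mask(im,n,xy,w=20):
    b,g,r=[im[...,i].astype(float) for i in range(3)]
    m={'blue':(b>1.5*r)&(b>1.2*g),'green':(g>1.3*r)&(g>1.2*b),'yellow':(r>2.2*b)&(g>1.7*b)&(np.abs(r-g)<.35*r),'red':(r>2*g)&(r>2*b)}[n]
    z=np.zeros(m.shape,bool);x,y=xy;z[max(0,y-w):y+w,max(0,x-w):x+w]=1
    k,l,st,ce=cv2.connectedComponentsWithStats((m&z).astype(np.uint8))
    return l==1+st[1:,4].argmax()
a=np.linspace(0,2*np.pi,40)
def sil(K,x,y,zt,zb=.049,r=.020):
    P=[proj(K,np.array([x+r*np.cos(t),y+r*np.sin(t),z])) for z in(zt,zb) for t in a]
    h=cv2.convexHull((np.array(P)*8).astype(np.float32)); o=np.zeros((480,640),np.uint8)
    cv2.fillConvexPoly(o,h.round().astype(np.int32),1,shift=3);return o>0
def iou(p,obs):
    return -sum((m&s).sum()/(m|s).sum() for K,m in obs for s in[sil(K,*p)])
def fit(obs,x0):
    return minimize(iou,x0,args=(obs,),method='Nelder-Mead',options=dict(initial_simplex=np.array(x0)+np.array([[0,0,0],[.008,0,0],[0,.008,0],[0,0,-.006]])))
E
python3 - <<'E'
from cell import robot
from fit import *
box={'scene':{'blue':(340,200),'yellow':(480,235),'green':(411,218),'red':(283,168)},'side':{'blue':(289,274),'yellow':(208,214),'green':(245,236),'red':(323,332)}}
top={'blue':(340.8,193.6),'green':(412.8,212.8),'yellow':(479.6,228),'red':(283.2,165.2)}
Ks=robot.get_calibration('scene')
for n in box['scene']:
    obs=[]
    for c in box:
        im=cv2.imread(f'pics/{c}0.png')
        obs.append((robot.get_calibration(c),mask(im,n,box[c][n])))
    p0=onz(Ks,top[n],.069)
    for o in([obs[0]],obs[1:],obs):
        r=fit(o,p0);print(n,p0.round(4),r.x.round(4),[int(m.sum()) for _,m in o],round(r.fun,2))
E
```

```text
blue [ 0.563  -0.0271  0.069 ] [ 0.5623 -0.0295  0.0638] [363] -0.85
blue [ 0.563  -0.0271  0.069 ] [ 0.5641 -0.0242  0.0614] [377] -0.94
blue [ 0.563  -0.0271  0.069 ] [ 0.5633 -0.0268  0.065 ] [363, 377] -1.71
yellow [0.5081 0.2131 0.069 ] [0.508  0.2129 0.0635] [281] -0.55
yellow [0.5081 0.2131 0.069 ] [0.4984 0.2224 0.0497] [63] -0.26
yellow [0.5081 0.2131 0.069 ] [0.5077 0.2128 0.0627] [281, 63] -0.74
green [0.5366 0.1038 0.069 ] [0.5367 0.1039 0.0636] [437] -0.9
green [0.5366 0.1038 0.069 ] [0.5383 0.1063 0.0631] [340] -0.93
green [0.5366 0.1038 0.069 ] [0.5381 0.105  0.0645] [437, 340] -1.79
red [ 0.5541 -0.1665  0.069 ] [ 0.5342 -0.1865  0.049 ] [192] -0.89
red [ 0.5541 -0.1665  0.069 ] [ 0.5533 -0.167   0.0609] [451] -0.94
red [ 0.5541 -0.1665  0.069 ] [ 0.5521 -0.1686  0.0642] [192, 451] -1.4
```

{"op": "play_rows", "data": {
  "moves": [
    [[0, 0.013, 0.009, 0, -1], [0, 0.013, 0.009, 0, -1], [0, 0.013, 0.0085, 0, -1], [0.02, 0, 0, 0, -1], [0.02, 0, 0, 0, -1], [0.02, 0, 0, 0, -1], [0.02, 0, 0, 0, -1], [0, 0, 0, 0, -1], [0, 0, 0, 0, -1], [0, 0, 0, 0, -1]]
  ],
  "grip_force": 10
}}

```text
time: 1.5
tool_pos: [0.567, -0.0278, 0.1463]
tool_rot: [1.398, 1.567, -0.173]
contact_force: [-0.4, 0.9, 0.2]
opening: 0.016
```

```bash
python3 - <<'E'
from cell import robot
from h import *
import cv2
s=robot.observe();print(s['time'],s['tool_pos'].round(4),s['contact_force'].round(2),s['opening'])
K=robot.get_calibration('wrist')
im=robot.read_camera('wrist')[:,:,::-1].copy()
for P in([.5635,-.0265,.07],[.5375,.1045,.07],s['tool_pos']):
    p=proj(K,np.array(P));print(p.round(0));cv2.drawMarker(im,tuple(int(v) for v in p),(255,0,255),0,12)
cv2.imwrite('pics/w1.png',im)
cv2.imwrite('pics/sd1.png',robot.read_camera('side')[:,:,::-1])
cv2.imwrite('pics/sc1.png',cv2.resize(robot.read_camera('scene')[100:360,190:510,::-1],None,fx=2.3,fy=2.3))
E
```

```text
1.5 [ 0.567  -0.0278  0.1463] [-0.37  0.88  0.19] 0.015997369279552923
[314. 247.]
[270.  38.]
[320. 297.]
```

View pics/w1.png

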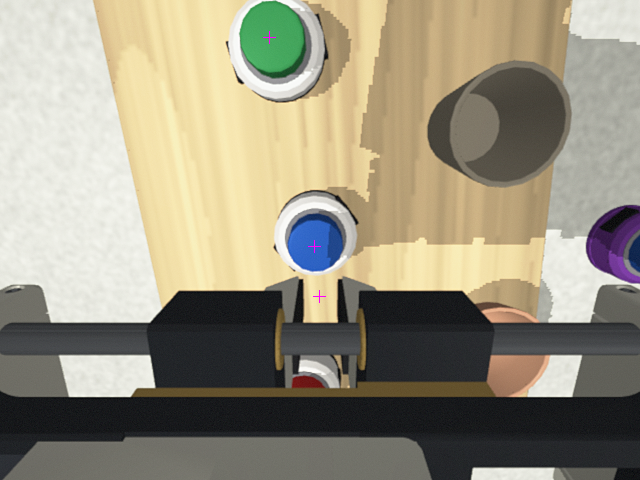

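View pics/sc1.png

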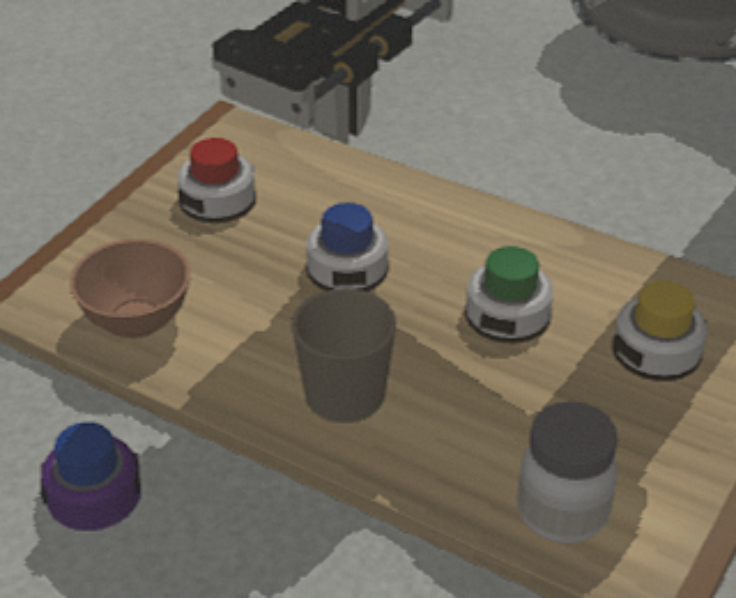

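View pics/sd1.png

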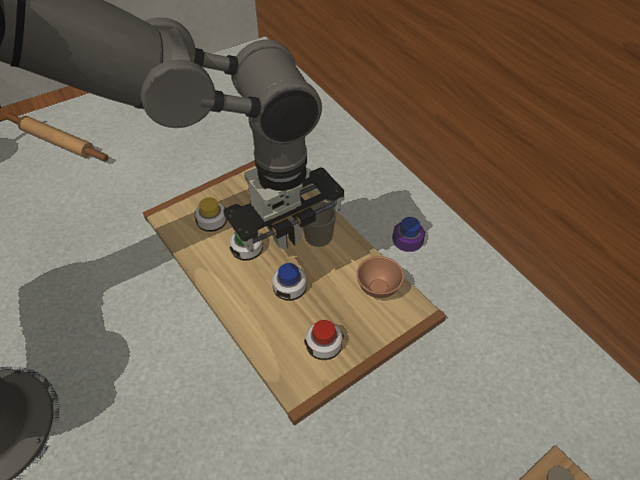

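The wrist view shows the blue key centred at (315,242) and green at (272,38), both within 5 px of my estimates. I'll use blue ≈ (0.5635, -0.0245) and descend to just above the key.

{"op": "play_rows", "data": {
  "moves": [
    [[0, -0.0035, -0.003, 0, -1], [0.015, 0, 0, 0, -1], [0.015, 0, 0, 0, -1], [0.015, 0, 0, 0, -1], [0.01, 0, 0, 0, -1], [0.005, 0, 0, 0, -1], [0.002, 0, 0, 0, -1], [0, 0, 0, 0, -1], [0, 0, 0, 0, -1], [0, 0, 0, 0, -1]]
  ]
}}

```text
time: 2.65
tool_pos: [0.5661, -0.024, 0.0879]
tool_rot: [1.413, 1.556, -0.157]
contact_force: [-0.5, 0.4, -1.0]
opening: 0.0002
```

```bash
python3 - <<'E'
from cell import robot
from h import *
import cv2
s=robot.observe();print(s['time'],s['tool_pos'].round(4),s['tool_rot'].round(3),s['contact_force'].round(2),s['opening'])
a=robot.read_camera('side')[190:320,210:370,::-1];b=robot.read_camera('scene')[130:260,260:420,::-1]
cv2.imwrite('pics/p2.png',cv2.resize(np.hstack([a,b]),None,fx=2.5,fy=2.5,interpolation=2))
cv2.imwrite('pics/w2.png',robot.read_camera('wrist')[:,:,::-1])
E
```

```text
2.65 [ 0.5661 -0.024   0.0879] [ 1.413  1.556 -0.157] [-0.46  0.43 -0.97] 0.00019112150536549407
```

View pics/p2.png

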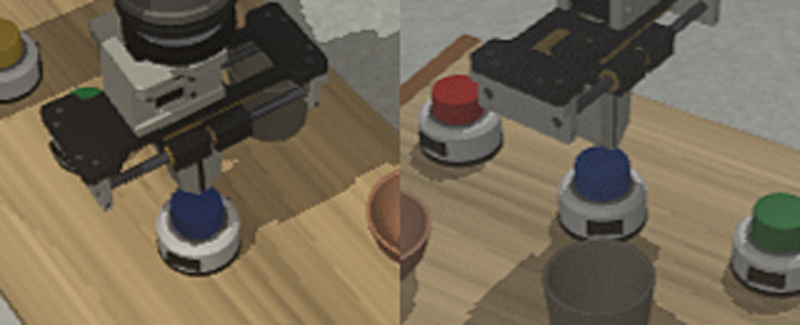

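View pics/w2.png

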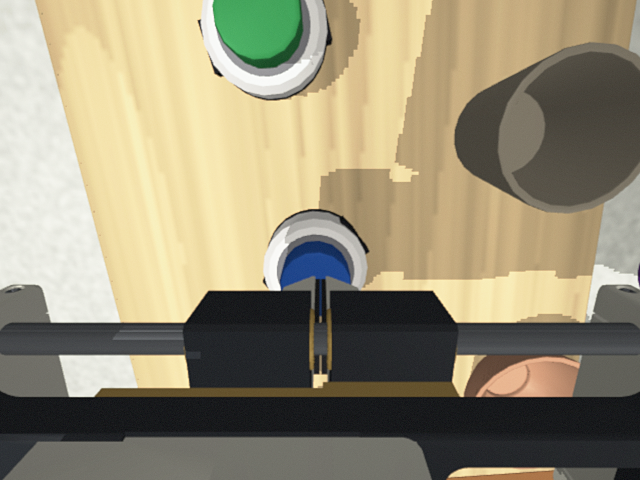

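The fingertip sits centred over the blue key in all three views: side crop (197,190), scene crop (610,145), wrist (320,285). I'll press in small steps.

{"op": "play_rows", "data": {
  "moves": [
    [[0.005, -0.001, 0, 0, -1], [0.005, -0.001, 0, 0, -1], [0.005, 0, 0, 0, -1], [0.003, 0, 0, 0, -1], [0.003, 0, 0, 0, -1], [0.003, 0, 0, 0, -1], [0.002, 0, 0, 0, -1], [0, 0, 0, 0, -1], [0, 0, 0, 0, -1], [0, 0, 0, 0, -1]]
  ]
}}

```text
time: 3.8
tool_pos: [0.5642, -0.0242, 0.06]
tool_rot: [1.41, 1.556, -0.16]
contact_force: [-0.6, 0.3, 1.7]
opening: 0.0006
```

{"op": "play_rows", "data": {
  "moves": [
    [[0.002, 0, 0, 0, -1], [0.002, 0, 0, 0, -1], [0.0015, 0, 0, 0, -1], [0.001, 0, 0, 0, -1], [0, 0, 0, 0, -1], [0, 0, 0, 0, -1], [0, 0, 0, 0, -1], [0, 0, 0, 0, -1], [0, 0, 0, 0, -1], [0, 0, 0, 0, -1]]
  ]
}}

```text
time: 4.8
tool_pos: [0.5643, -0.0242, 0.054]
tool_rot: [1.405, 1.555, -0.165]
contact_force: [-1.7, 0.7, 4.5]
opening: 0.0008
```

{"op": "play_rows", "data": {
  "moves": [
    [[0.001, 0, 0, 0, -1], [0, 0, 0, 0, -1], [0, 0, 0, 0, -1], [-0.005, 0, 0, 0, -1], [-0.01, 0, 0, 0, -1], [-0.015, 0, 0, 0, -1], [-0.02, 0, 0, 0, -1], [-0.02, 0, 0, 0, -1], [0, 0, 0, 0, -1], [0, 0, 0, 0, -1]]
  ]
}}

```text
time: 5.8
tool_pos: [0.5634, -0.024, 0.1261]
tool_rot: [1.414, 1.555, -0.157]
contact_force: [-0.8, 0.5, -0.1]
opening: 0.0003
```

```bash
python3 - <<'E'
from cell import robot
from fit import *
from scipy.spatial.transform import Rotation as R
s=robot.observe();print(s['time'],s['tool_pos'].round(4),s['contact_force'].round(2));print(R.from_euler('xyz',s['tool_rot']).as_matrix().round(3))
a=robot.read_camera('side');b=robot.read_camera('scene')
cv2.imwrite('pics/sd3.png',a[...,::-1]);cv2.imwrite('pics/sc3.png',b[...,::-1])
cv2.imwrite('pics/p3.png',np.hstack([cv2.resize(a[180:360,170:370,::-1],(400,360)),cv2.resize(b[140:320,260:460+60,::-1],(400,277))[:277] if 0 else cv2.resize(b[130:310,240:440,::-1],(400,360))]))
cv2.imwrite('pics/w3.png',robot.read_camera('wrist')[:,:,::-1])
K=robot.get_calibration('wrist')
for P in([.5635,-.025,.058],[.5375,.1045,.07]):print(proj(K,np.array(P)).round(0))
E
```

```text
5.8 [ 0.5634 -0.024   0.1261] [-0.77  0.48 -0.08]
[[ 0.015  1.     0.001]
 [-0.002  0.001 -1.   ]
 [-1.     0.015  0.002]]
[319. 254.]
[271.  35.]
```

View pics/p3.png

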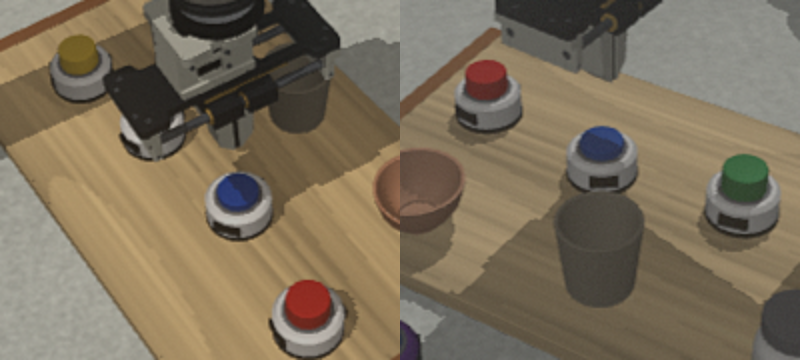

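View pics/w3.png

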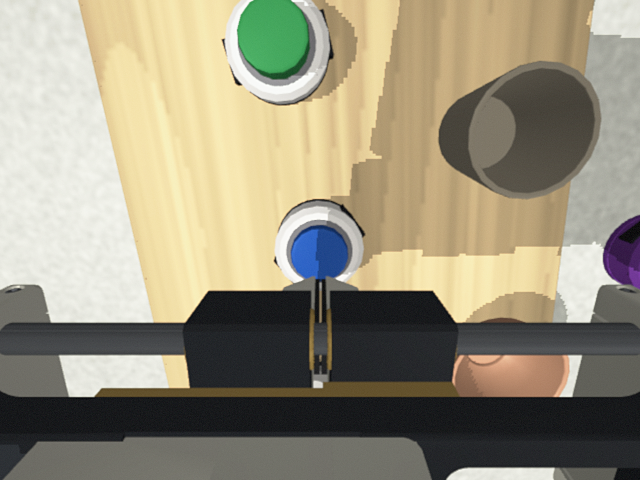

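Blue is visibly down at side crop (239,192) and scene crop (602,143), and its cap has sprung back. The other keys are still up. Next is yellow, about (0.508, 0.213).

{"op": "play_rows", "data": {
  "moves": [
    [[0, -0.008, -0.034, 0, -1], [0, -0.008, -0.034, 0, -1], [0, -0.008, -0.034, 0, -1], [0, -0.008, -0.034, 0, -1], [0, -0.008, -0.034, 0, -1], [0, -0.008, -0.034, 0, -1], [0, -0.004, -0.015, 0, -1], [0, 0, 0, 0, -1], [0, 0, 0, 0, -1], [0, 0, 0, 0, -1]]
  ]
}}

```text
time: 6.95
tool_pos: [0.5058, 0.2003, 0.1149]
tool_rot: [-0.151, 1.566, -1.725]
contact_force: [0.8, 0.2, -0.0]
opening: 0.0003
```

```bash
python3 - <<'E'
from cell import robot
from fit import *
from scipy.spatial.transform import Rotation as R
s=robot.observe();print(s['time'],s['tool_pos'].round(4),s['contact_force'].round(2));print(R.from_euler('xyz',s['tool_rot']).as_matrix().round(3))
im=robot.read_camera('wrist')[:,:,::-1].copy()
K=robot.get_calibration('wrist')
for P in([.508,.213,.069],):
    p=proj(K,np.array(P));print(p.round(0));cv2.drawMarker(im,tuple(int(v) for v in p),(255,0,255),0,12)
cv2.imwrite('pics/w4.png',im)
a=robot.read_camera('side')[...,::-1].copy();b=robot.read_camera('scene')[...,::-1].copy()
cv2.imwrite('pics/p4.png',np.hstack([cv2.resize(a[150:330,150:350],(400,360)),cv2.resize(b[130:310,340:540],(400,360))]))
# blue height
obs=[]
for c,im,xy in(('side',a,(289,276)),('scene',b,(340,203))):
    m=mask(im,'blue',xy);obs.append((robot.get_calibration(c),m))
r=fit(obs,[.5635,-.0255,.06]);print(r.x.round(4),r.fun)
E
```

```text
6.95 [0.5058 0.2003 0.1149] [ 0.81  0.2  -0.03]
[[-0.001  1.    -0.003]
 [-0.005 -0.003 -1.   ]
 [-1.    -0.001  0.005]]
[323. 244.]
[ 0.563  -0.0268  0.0535] -1.7326461425691773
```

View pics/w4.png

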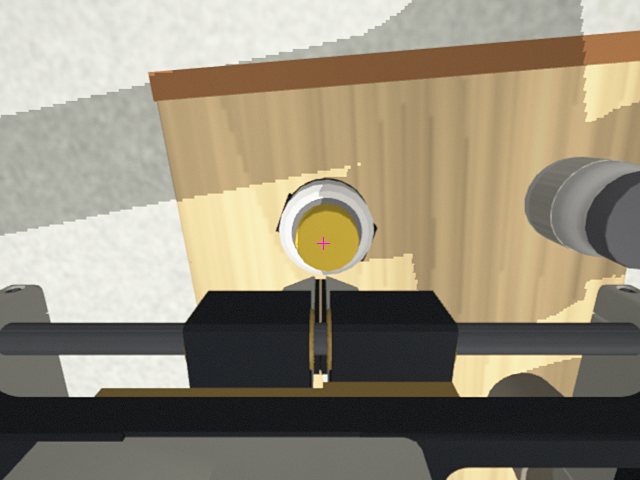

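View pics/p4.png

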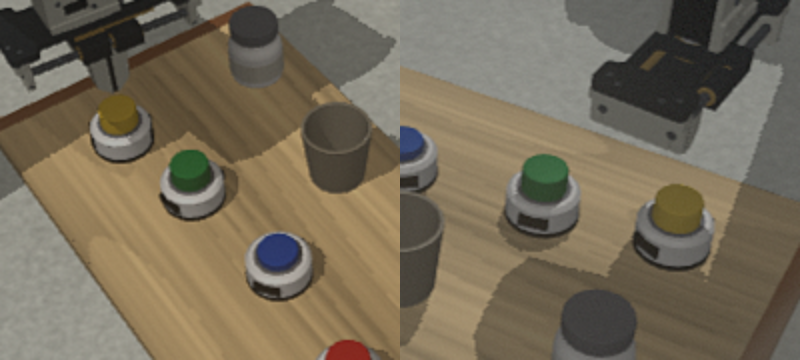

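Blue fits 11.5 mm lower than before, so it is fully down. The wrist view shows the yellow key centred at (328,239) against my prediction (323,244), so yellow ≈ (0.5105, 0.2155).

{"op": "play_rows", "data": {
  "moves": [
    [[0, 0.002, -0.006, 0, -1], [0, 0.002, -0.006, 0, -1], [0.01, 0.0007, -0.003, 0, -1], [0.01, 0, 0, 0, -1], [0.01, 0, 0, 0, -1], [0.003, 0, 0, 0, -1], [0.003, 0, 0, 0, -1], [0, 0, 0, 0, -1], [0, 0, 0, 0, -1], [0, 0, 0, 0, -1]]
  ]
}}

```text
time: 8.1
tool_pos: [0.5115, 0.2145, 0.0751]
tool_rot: [-0.273, 1.566, -1.849]
contact_force: [-0.7, -0.5, -0.6]
opening: 0.0007
```

```bash
python3 - <<'E'
from cell import robot
from fit import *
a=robot.read_camera('side')[...,::-1].copy();b=robot.read_camera('scene')[...,::-1].copy();w=robot.read_camera('wrist')[...,::-1]
cv2.imwrite('pics/p5.png',np.hstack([cv2.resize(a[150:300,150:300],(400,400)),cv2.resize(b[160:310,390:540],(400,400))]))
s=robot.observe();print(s['tool_pos'].round(4),s['contact_force'].round(2))
E
```

```text
[0.5116 0.2146 0.0752] [-0.24  0.44  0.91]
```

View pics/p5.png

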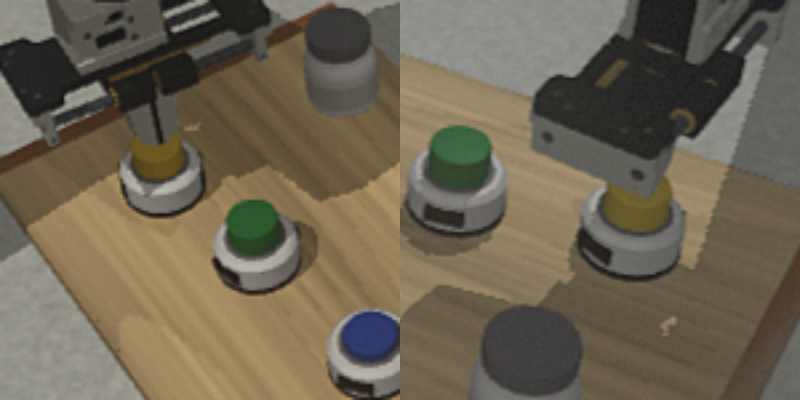

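The fingertip is just over the yellow key, at side crop (157,140). Pressing.

{"op": "play_rows", "data": {
  "moves": [
    [[0.003, 0, 0, 0, -1], [0.003, 0, 0, 0, -1], [0.003, 0, 0, 0, -1], [0.003, 0, 0, 0, -1], [0.002, 0, 0, 0, -1], [0.002, 0, 0, 0, -1], [0.002, 0, 0, 0, -1], [0, 0, 0, 0, -1], [0, 0, 0, 0, -1], [0, 0, 0, 0, -1]]
  ]
}}

```text
time: 9.25
tool_pos: [0.5121, 0.2147, 0.0567]
tool_rot: [0.115, 1.566, -1.462]
contact_force: [-1.1, 0.2, 3.1]
opening: 0.0006
```

{"op": "play_rows", "data": {
  "moves": [
    [[0.002, 0, 0, 0, -1], [0.0015, 0, 0, 0, -1], [0, 0, 0, 0, -1], [0, 0, 0, 0, -1], [0, 0, 0, 0, -1], [0, 0, 0, 0, -1], [0, 0, 0, 0, -1], [0, 0, 0, 0, -1], [0, 0, 0, 0, -1], [0, 0, 0, 0, -1]]
  ]
}}

```text
time: 10.25
tool_pos: [0.5122, 0.2147, 0.0539]
tool_rot: [0.288, 1.566, -1.289]
contact_force: [-1.7, -1.2, 3.3]
opening: 0.0001
```

{"op": "play_rows", "data": {
  "moves": [
    [[0.0015, 0, 0, 0, -1], [0, 0, 0, 0, -1], [0, 0, 0, 0, -1], [-0.005, 0, 0, 0, -1], [-0.01, 0, 0, 0, -1], [-0.015, 0, 0, 0, -1], [-0.02, 0, 0, 0, -1], [-0.015, 0, 0, 0, -1], [0, 0, 0, 0, -1], [0, 0, 0, 0, -1]]
  ]
}}

```text
time: 11.25
tool_pos: [0.5117, 0.2148, 0.12]
tool_rot: [-0.047, 1.566, -1.623]
contact_force: [-0.1, -0.3, 0.1]
opening: 0.0009
```

```bash
python3 - <<'E'
from cell import robot
from fit import *
from scipy.spatial.transform import Rotation as R
s=robot.observe();print(s['time'],s['tool_pos'].round(4),s['contact_force'].round(2));print(R.from_euler('xyz',s['tool_rot']).as_matrix().round(3))
a=robot.read_camera('side')[...,::-1].copy();b=robot.read_camera('scene')[...,::-1].copy();w=robot.read_camera('wrist')[...,::-1]
cv2.imwrite('pics/p6.png',np.hstack([cv2.resize(a[150:300,150:300],(400,400)),cv2.resize(b[160:310,390:540],(400,400))]))
for n,xa,xb in(('yellow',(208,217),(479,237)),('green',(245,238),(412,218))):
    obs=[(robot.get_calibration('side'),mask(a,n,xa)),(robot.get_calibration('scene'),mask(b,n,xb))]
    r=fit(obs,[.512,.214,.06] if n=='yellow' else [.5375,.105,.069]);print(n,r.x.round(4),r.fun,[o[1].sum() for o in obs])
E
```

```text
11.25 [0.5117 0.2148 0.12  ] [-0.11 -0.25  0.11]
[[-0.     1.    -0.006]
 [-0.005 -0.006 -1.   ]
 [-1.    -0.     0.005]]
yellow [0.5088 0.2155 0.0536] -1.6856121364383032 [np.int64(240), np.int64(310)]
green [0.5369 0.1052 0.0652] -1.7502079619726678 [np.int64(339), np.int64(426)]
```

View pics/p6.png

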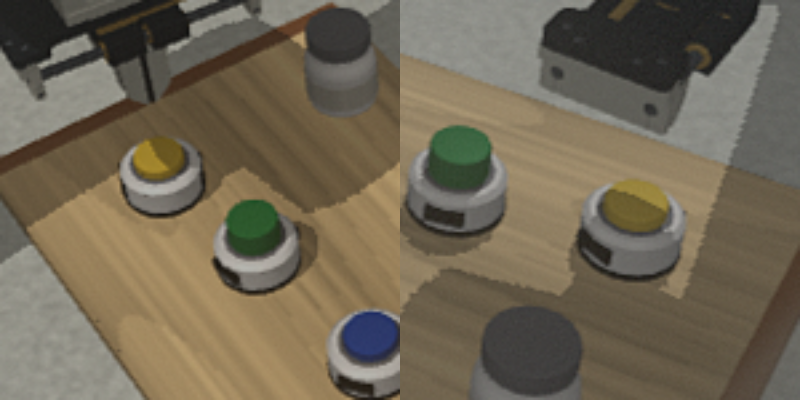

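Yellow is down: its fitted height is 0.0536, the same as blue's. Next is green at (0.5375, 0.105).

{"op": "play_rows", "data": {
  "moves": [
    [[0, 0.006, 0.026, 0, -1], [0, 0.006, 0.026, 0, -1], [0, 0.006, 0.026, 0, -1], [0, 0.004, 0.018, 0, -1], [0, 0.002, 0.008, 0, -1], [0.01, 0, 0, 0, -1], [0.01, 0, 0, 0, -1], [0, 0, 0, 0, -1], [0, 0, 0, 0, -1], [0, 0, 0, 0, -1]]
  ]
}}

```text
time: 12.4
tool_pos: [0.5313, 0.1101, 0.0914]
tool_rot: [-1.197, 1.556, -2.77]
contact_force: [0.4, -0.4, 0.7]
opening: 0.0005
```

```bash
python3 - <<'E'
from cell import robot
from fit import *
s=robot.observe();print(s['time'],s['tool_pos'].round(4),s['contact_force'].round(2))
im=robot.read_camera('wrist')[:,:,::-1].copy()
K=robot.get_calibration('wrist')
p=proj(K,np.array([.5375,.105,.069]));print(p.round(0));cv2.drawMarker(im,tuple(int(v) for v in p),(255,0,255),0,12)
cv2.imwrite('pics/w7.png',im)
E
```

```text
12.4 [0.5313 0.1101 0.0914] [ 0.36 -0.4   0.71]
[331. 287.]
```

View pics/w7.png

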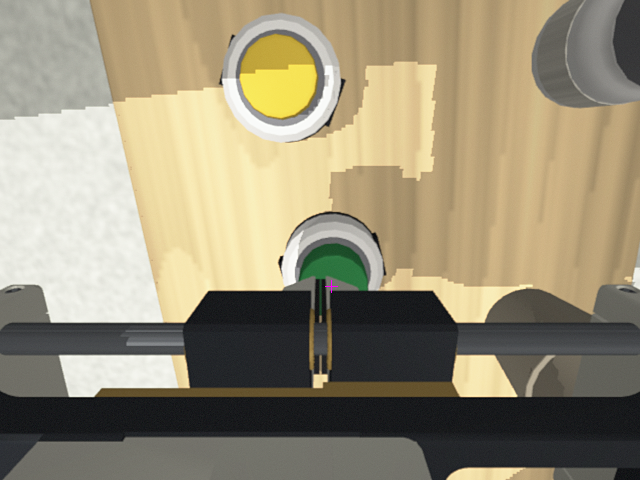

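The green key shows at (333,275), in line with the prediction at column 331. I'll centre on it and descend.

{"op": "play_rows", "data": {
  "moves": [
    [[0, 0.003, 0.002, 0, -1], [0, 0.003, 0.002, 0, -1], [0.006, 0, 0, 0, -1], [0.004, 0, 0, 0, -1], [0.003, 0, 0, 0, -1], [0.002, 0, 0, 0, -1], [0, 0, 0, 0, -1], [0, 0, 0, 0, -1], [0, 0, 0, 0, -1], [0, 0, 0, 0, -1]]
  ]
}}

```text
time: 13.45
tool_pos: [0.5382, 0.1061, 0.0759]
tool_rot: [-1.159, 1.558, -2.731]
contact_force: [-0.1, -0.1, -0.1]
opening: 0.0003
```

```bash
python3 - <<'E'
from cell import robot
from fit import *
a=robot.read_camera('side')[...,::-1].copy();b=robot.read_camera('scene')[...,::-1].copy()
cv2.imwrite('pics/p8.png',np.hstack([cv2.resize(a[170:320,180:330],(400,400)),cv2.resize(b[140:290,340:490],(400,400))]))
E
```

```text
(no output)
```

View pics/p8.png

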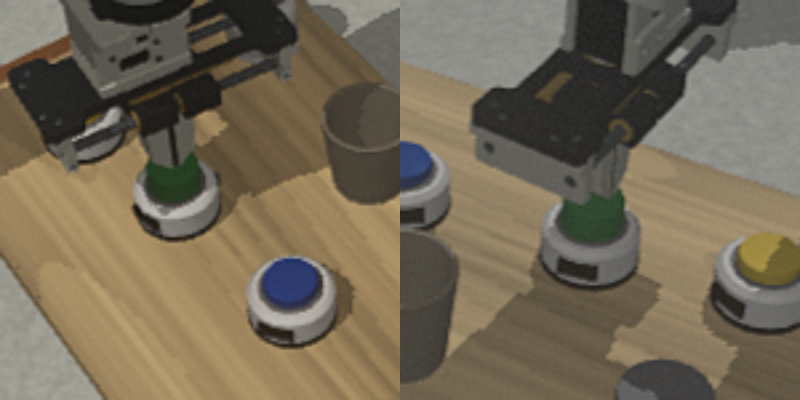

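The fingertip is centred over green, at side crop (173,165) and scene crop (598,195). Pressing.

{"op": "play_rows", "data": {
  "moves": [
    [[0.003, 0, 0, 0, -1], [0.003, 0, 0, 0, -1], [0.003, 0, 0, 0, -1], [0.003, 0, 0, 0, -1], [0.002, 0, 0, 0, -1], [0.002, 0, 0, 0, -1], [0.002, 0, 0, 0, -1], [0, 0, 0, 0, -1], [0, 0, 0, 0, -1], [0, 0, 0, 0, -1]]
  ]
}}

```text
time: 14.55
tool_pos: [0.5385, 0.1061, 0.0571]
tool_rot: [-1.114, 1.56, -2.686]
contact_force: [0.0, 0.4, 2.6]
opening: 0.0009
```

{"op": "play_rows", "data": {
  "moves": [
    [[0.002, 0, 0, 0, -1], [0.002, 0, 0, 0, -1], [0, 0, 0, 0, -1], [0, 0, 0, 0, -1], [0, 0, 0, 0, -1], [0, 0, 0, 0, -1], [0, 0, 0, 0, -1], [0, 0, 0, 0, -1], [0, 0, 0, 0, -1], [0, 0, 0, 0, -1]]
  ]
}}

```text
time: 15.55
tool_pos: [0.5386, 0.1062, 0.0538]
tool_rot: [-1.08, 1.56, -2.652]
contact_force: [-2.0, 0.1, 4.9]
opening: 0.0004
```

{"op": "play_rows", "data": {
  "moves": [
    [[0.001, 0, 0, 0, -1], [0, 0, 0, 0, -1], [0, 0, 0, 0, -1], [-0.005, 0, 0, 0, -1], [-0.01, 0, 0, 0, -1], [-0.02, 0, 0, 0, -1], [-0.03, 0, 0, 0, -1], [-0.04, 0, 0, 0, -1], [-0.04, 0, 0, 0, -1], [0, 0, 0, 0, -1]]
  ]
}}

```text
time: 16.55
tool_pos: [0.539, 0.1067, 0.2033]
tool_rot: [-1.204, 1.556, -2.776]
contact_force: [0.3, 0.3, -0.2]
opening: 0.0003
```

{"op": "play_rows", "data": {
  "moves": [
    [[0, -0.02, 0, 0, -1], [0, -0.02, 0, 0, -1], [0, -0.02, 0, 0, -1], [0, -0.02, 0, 0, -1], [0, 0, 0, 0, -1], [0, 0, 0, 0, -1], [0, 0, 0, 0, -1], [0, 0, 0, 0, -1], [0, 0, 0, 0, -1], [0, 0, 0, 0, -1]]
  ]
}}

```text
time: 17.55
tool_pos: [0.4579, 0.1064, 0.2036]
tool_rot: [-1.175, 1.557, -2.748]
contact_force: [-0.4, 0.1, 0.9]
opening: 0.0003
```

```bash
python3 - <<'E'
from cell import robot
from fit import *
s=robot.observe();print(s['time'],s['tool_pos'].round(4),s['contact_force'].round(2))
a=robot.read_camera('side')[...,::-1].copy();b=robot.read_camera('scene')[...,::-1].copy()
cv2.imwrite('pics/p9.png',np.hstack([cv2.resize(a[150:370,170:390],(400,400)),cv2.resize(b[130:350,200:520],(400,275)) if 0 else cv2.resize(b[110:380,230:500],(400,400))]))
for n,xa,xb,z in(('yellow',(208,217),(479,237),.06),('green',(245,240),(412,222),.06),('blue',(289,276),(340,203),.06),('red',(323,332),(283,168),.066)):
    x0={'yellow':(.51,.2145),'green':(.5375,.105),'blue':(.5635,-.0255),'red':(.553,-.168)}[n]
    obs=[(robot.get_calibration('side'),mask(a,n,xa)),(robot.get_calibration('scene'),mask(b,n,xb))]
    r=fit(obs,[*x0,z]);print(n,r.x.round(4),round(r.fun,2),[int(o[1].sum()) for o in obs])
E
```

```text
17.55 [0.4579 0.1064 0.2036] [-0.38  0.14  0.85]
yellow [0.5097 0.215  0.0536] -1.5 [240, 238]
green [0.5376 0.1047 0.0534] -1.78 [260, 323]
blue [ 0.5632 -0.027   0.0537] -1.73 [305, 277]
red [ 0.552  -0.1686  0.0646] -1.39 [450, 191]
```

View pics/p9.png

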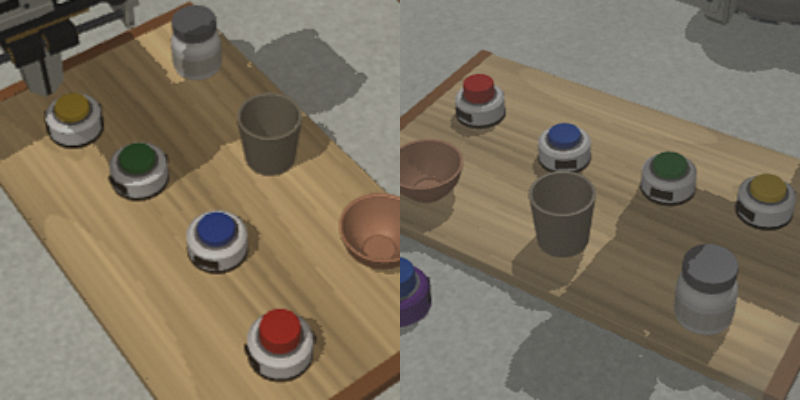

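Blue, green and yellow are all down, with fitted heights of 0.0534 to 0.0537. Red is up at 0.0646, as at the start. The ware is where it was, and the hand is clear at z = 0.20.

```bash
python3 -c "
from cell import robot
print(robot.hand_in())"
```

```text
the job is handed in; nothing more can be done
None
```

I pressed the blue, yellow and green keys in that order with the shut fingertip, using about 3 to 6 N on each. I then lifted the hand clear to z = 0.20 and handed the job in at about 17.7 s.

- **Keys:** in the last pictures all three pressed keys stay down. Their fitted heights are 0.0534 to 0.0537 m; blue and green fitted at 0.065 m before pressing, about 11.5 mm higher. Yellow was half hidden at the start, so it has no reliable height from before. It ended level with the other two.
- **Left alone:** the red key is unchanged at 0.0646 m. The timers, cup, bowl and jar look undisturbed, and I never went near the purple look-alike.
- **Disagreements:** the cap-height fit reads about 5 mm low in absolute terms, so I relied only on the change before and after. The force reading wanders by about 1 N. It was only 3.3 N on yellow, so I pressed slightly further there before letting go.

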